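# Load the indexing slide and run it to the red-capped pigment

## Task

Set the plaster test block flat in the blue carrier's tray without dropping it, while the carrier is still between the two stations of its rail. Then push the carrier along the rail to the station of the red-capped pigment jar until it clicks into its detent there, and let go. Do not knock over or push aside the two pigment jars, the dropper bottle or the roll of tape.

Things in the scene. Friction and masses are not known exactly. Their poses are not given: they have to be found in the camera images.
- rail: Fixed aluminium base with two guide rods, 310 mm along own y, own x -78 to +48 mm; origin on the bench under its middle. z is up, yaw varies. Stations at y = -80 and +80 mm: each has two brass ridges on the dark index bar (x = -62 mm) and a white 6 mm pad (x = 47 to 115 mm) on which a pigment jar stands. End blocks reach 29 mm above the bench.
- carrier (a joint): Blue carrier's place along the rail's +y, in m: 0 mid, station detents at -0.080 and +0.080, stops at -0.098 and +0.098; starts within 0.03 of 0. Carrier 0.5 kg, friction about 1 N. At a station a spring ball drops between the ridges: 6 to 9 N to go in or out; if let go within 5 mm of a station it draws itself to the centre.
- tray (a point): Centre of the carrier's tray floor (black rubber), 32 mm above the bench; moves with the carrier, axes as the rail's. Tray 76 x 76 mm inside, with a lip 6 mm high and 3 mm thick all round; the block belongs in it flat, roughly square to it (sides along the rail's x and y).
- grip_post (a point): Centre of the top of the carrier's red upright post, 18 mm in diameter, standing 50 mm above the carrier's plate (top 82 mm above the bench; steel foot 28 mm wide, 4 mm high). It stands 62 mm from the tray's centre on the rail's -x side, and is there to pinch from above or push sideways.
- plaster_block: Off-white cast plaster block, 58 x 54 x 22 mm (own x, y, z), 0.12 kg; origin at the centre of its underside. Starts flat on the bench. Pinch only its upper 13 mm or so, so that the fingertips stay above the tray's lip, and set it down with the fingers closing along the rail's y, clear of post and jars.
- jar_red_cap: Pigment jar with a red cap, 45 mm in diameter, 106 mm high, origin at the centre of its underside; it stands on the white pad of one of the two stations, within 5 mm of 82 mm from the rail's middle line on the +x side. It marks the wanted station.
- jar_white_cap: Pigment jar with a white cap, 47 mm in diameter, 98 mm high, origin at the centre of its underside; on the pad of the other station.
- dropper: Small amber dropper bottle with a black top, 33 mm in diameter, 102 mm high, origin at the centre of its underside; standing on the bench, not to be disturbed.
- tape: Roll of masking tape lying flat, 96 mm in diameter, 25 mm high, origin at the centre of its underside; not to be disturbed.
Not all that is in view belongs to the job. Leave any pink or yellow look-alike of the plaster_block alone. Leave any green look-alike of the jar_red_cap alone.

How it is judged:
On the way:
1. the block lies flat in the tray, let go, with the carrier still between the stations (within 60 mm of the middle) (x of plaster_block in the frame of tray between -0.016 and 0.016 m and y of plaster_block in the frame of tray between -0.016 and 0.016 m and z of plaster_block in the frame of tray between -0.004 and 0.004 m and angle between plaster_block's own z axis and vertical below 0.12 rad and contact force between plaster_block and the fingers below 0.1 N and linear speed of plaster_block below 0.02 m/s and value of joint carrier between -0.06 and 0.06 m), for 0.2 s.
At the end, for the whole second after the job is handed in: The carrier rests in the detent of the station where the red-capped jar stands (within 4 mm of the station's centre), and the block lies flat in the tray (within 16 mm of its centre along both sides, underside within 4 mm of the floor, tilted less than 0.12 rad), released and at rest (x of plaster_block in the frame of tray between -0.016 and 0.016 m and y of plaster_block in the frame of tray between -0.016 and 0.016 m and z of plaster_block in the frame of tray between -0.004 and 0.004 m and angle between plaster_block's own z axis and vertical below 0.12 rad and contact force between plaster_block and the fingers below 0.1 N and linear speed of plaster_block below 0.02 m/s and (value of joint carrier between -0.084 and -0.076 m or value of joint carrier between 0.076 and 0.084 m) and horizontal distance between tray and jar_red_cap below 0.13 m and velocity of joint carrier between -0.01 and 0.01 m/s); the robot touches nothing.
It fails at once if the red-capped jar shifted more than 30 mm or tilted more than 0.4 rad (distance of jar_red_cap from where it was at the start of the episode above 0.03 m or angle between jar_red_cap's own z axis and vertical above 0.4 rad).
It fails at once if the white-capped jar shifted more than 30 mm or tilted more than 0.4 rad (distance of jar_white_cap from where it was at the start of the episode above 0.03 m or angle between jar_white_cap's own z axis and vertical above 0.4 rad).
It fails at once if the dropper bottle shifted more than 30 mm or tilted more than 0.4 rad (distance of dropper from where it was at the start of the episode above 0.03 m or angle between dropper's own z axis and vertical above 0.4 rad).
It fails at once if the roll of tape shifted more than 30 mm or tilted more than 0.4 rad (distance of tape from where it was at the start of the episode above 0.03 m or angle between tape's own z axis and vertical above 0.4 rad).
It fails at once if the block drops on the carrier or is flung along with it (faster than 0.5 m/s at the tray) (x of plaster_block in the frame of tray between -0.06 and 0.06 m and y of plaster_block in the frame of tray between -0.06 and 0.06 m and z of plaster_block in the frame of tray between -0.004 and 0.014 m and linear speed of plaster_block above 0.5 m/s).
It also fails if it takes over 48 s, if anything falls off the work surface, if the arm or the gripper's body presses on something with over 40 N, if the wrist force passes 120 N, or if a joint passes its speed limit or range.

## Robot

A 6-joint arm with a two-finger parallel gripper is mounted at the origin on a cart in front of the work surface, level with it; the furniture and walls round the work are solid. World frame = base frame: x ahead of the robot, y to its left, z up, the work surface at z = 0. Lengths are in m, angles in rad, forces in N, time in s.
With the tool pointing down it reaches from about 0.35 to 0.775 m from the base axis. Payload 7.3 kg.
Tool frame: the origin (TCP) lies midway between the tips of the shut fingers; the grasp point (between the pads) lies 19 mm behind it; z points along the fingers, y is the line along which they close (so a half turn about z gives the same grasp; the last joint's range is limited). The gripper opens to 92 mm and grips with 3 to 60 N. Pads are 19 mm wide; open, the fingers measure 130 mm over their backs; the gripper's body (75 mm by 190 mm) begins 47 mm behind the grasp point.
Start: joints at [1.127, 0.342, 1.524, -0, 1.275, -0.146], TCP at [0.154, 0.502, 0.227] pointing down, gripper open.
Joint ranges: [-2.53, 2.53], [-0.77, 2.02], [0.04, 2.7], [-1, 4.14], [0.28, 2.66], [-3.11, 3.11]. Speed limits (rad/s): [2.57, 2.57, 3.14, 3.14, 3.14, 3.14].

## Interface

Orientations are given as [roll, pitch, yaw] about the fixed x, y, z axes, in that order (R = Rz(yaw) Ry(pitch) Rx(roll)).
In Python, from cell import robot, read_camera, camera_params, nets gives the robot as it stands. The module is installed in compiled form; this text tells all that it offers.
- The arm moves only by the tool step_arm, never from a script. Its argument "steps" is a list of rows, each an object of numbers: "x", "y", "z": the shift along the tool's x, y, z as a fraction of full scale; "rx", "ry", "rz": the turn, a rotation vector about the tool's x, y, z as a fraction of full scale; "claw": the opening, from -1 (shut) to 1 (fully open). In form: [{"x": .., "y": .., "z": .., "rx": .., "ry": .., "rz": .., "claw": ..}, ...]. A call has 1 to 12 rows; each row is the pose to reach, as a shift and turn from the pose commanded when the call began, along the tool's axes at that moment; what a row does not reach only later rows make up. Full scale, the value 1, is 750 mm for a shift and pi/4 rad for a turn. A row lasts 1/12 s, in which the tool goes at most 41.7 mm and 7.16 degrees, less where a joint would pass 70% of its speed; a pose out of reach is approached as far as the arm can. A call with a number of a shift or a turn outside -1 to 1 is refused whole. A call with a gripper value outside its range is refused whole. The fingers move at their own pace and stop on an object; "squeeze" is the grip in N (left out, the last holds). Time passes only in rows, so rows that repeat a pose let the fingers close. It gives the time, the measured TCP pose, the force, the opening and the grip force at its end, in the units of the state.
- robot.observe(): the state, without advancing time (a new reading comes with each control period).
- read_camera(name): name is "scene" or "top"; returns (picture, depth): 400x640x3 uint8, blue, green, red; 400x640 float32, m along the optical axis (not along the pixel's ray), 0 where there is no reading.
- camera_params(name): a dict with "fx", "fy", "cx", "cy" (pixels), "k1" (the pictures are not rectified: a ray, as slopes to the right and down, at radius r is drawn at 1 + k1 r^2 times it, then the intrinsics apply), "R" (3x3) and "t" (3): a world point X has camera coordinates R X + t. Camera axes: x right, y down, z forward; pixel columns grow to the right and rows downward; lengths in m; the calibration is good to about 2 mm. A picture is of the moment at which its call begins. camera_params takes no time and is no camera call.
- robot.hand_in(): hands the job in; it is judged then, once.
Trained networks look in the newest picture that a camera, given by its name, has taken for a name from the list of things; names that differ only in an ending like _2 or _b are one class to them, and where a whole thing is asked for, a point or a joint stands for the part that bears it (a point fixed in the world has none). Each returns a list of dicts, best first, with "conf" (0 to 1); they miss things now and then, are a little off and sometimes report something else, mostly with a low value. They report only what shows in the picture. A call takes as long as a camera call. They do not tell look-alikes from the thing itself.
- nets.masks_of(camera, query): "region" (400x640 bool, what is visible of it) and "box" ([left, top, right, bottom] in pixels, round what is visible of it).
- nets.landmark_of(camera, query): "pixel" ([row, column] in pixels: a listed point, or the origin of a listed thing).
The state is a dict: "time": time; "qpos": joint angles; "qvel": joint speeds; "joint_efforts": joint torques, N m; "tool_pos": TCP position; "tool_rot": TCP orientation; "contact_force": force on the tool from outside, world axes, zero at the start; "torque": the same for the moment, N m; "opening": finger opening in m; "grip_force": force on a finger pad.
Only numpy, scipy, OpenCV 4.12 (cv2) and the standard library are available. Lean on these libraries where they do the work, as an engineer would, in place of code of your own. Each camera call takes 0.05 s, during which the arm holds its last target. There are 200 camera calls.

## Working session

There is one attempt and no reset: what is moved stays moved. The work goes in short steps, Python scripts to look and compute and a tool call to move; the robot and the scene stay as the last step left them, time stands still between calls to the robot, and variables do not carry over. Pictures are saved under pics/ and viewed, at most 10 in all, crops included, and the job is handed in when it is done.

Besides the shell and the picture viewer there is one more tool, called after "Request:" as a command line: name --argument value ..., lists and objects as JSON in quotes. step_arm: Moves the arm, as the interface text tells. Its arguments: {"type":"object","properties":{"steps":{"type":"array","items":{"type":"object","properties":{"x":{"type":"number","minimum":-1,"maximum":1},"y":{"type":"number","minimum":-1,"maximum":1},"z":{"type":"number","minimum":-1,"maximum":1},"rx":{"type":"number","minimum":-1,"maximum":1},"ry":{"type":"number","minimum":-1,"maximum":1},"rz":{"type":"number","minimum":-1,"maximum":1},"claw":{"type":"number"}}}},"squeeze":{"type":"number"}},"required":["steps"]}

```bash
mkdir -p pics; cat > h.py <<'E'
import numpy as np,cv2
from cell import robot, read_camera, camera_params, nets
from scipy.spatial.transform import Rotation as Ro
def ray(c,u,v):
    p=camera_params(c);R=np.array(p["R"]);t=np.array(p["t"])
    K=np.array([[p["fx"],0,p["cx"]],[0,p["fy"],p["cy"]],[0,0,1.]])
    q=cv2.undistortPoints(np.array([[[u,v]]],float),K,np.array([p["k1"],0,0,0.]))[0,0]
    return np.array([q[0],q[1],1]),R,t
def at_depth(c,u,v,d):
    r,R,t=ray(c,u,v); return R.T@(r*d-t)
def at_z(c,u,v,z):
    r,R,t=ray(c,u,v); o=-R.T@t; w=R.T@r; return o+w*(z-o[2])/w[2]
E
python3 - <<'E'
from h import *
np.set_printoptions(precision=3,suppress=True)
for c in ("top","scene"):
    im,d=read_camera(c); cv2.imwrite(f"pics/{c}0.png",im); np.save(c+"_d.npy",d)
    for q in ["plaster_block","tray","grip_post","jar_red_cap","jar_white_cap","dropper","tape","rail"]:
        for m in nets.landmark_of(c,q)[:3]:
            r,k=m["pixel"]; print(c,q,round(m["conf"],2),np.round([k,r]), at_z(c,k,r,{"tray":.032,"grip_post":.082}.get(q,0)+(.006 if "jar" in q else 0)))
print(robot.observe())
E
```

```text
top plaster_block 0.88 [399. 140.] [ 0.763 -0.333  0.   ]
top plaster_block 0.8 [304. 246.] [ 0.424 -0.015  0.   ]
top plaster_block 0.58 [336. 236.] [ 0.455 -0.117  0.   ]
top tray 0.88 [410. 213.] [ 0.521 -0.353  0.032]
top grip_post 0.87 [396. 211.] [ 0.528 -0.299  0.082]
top grip_post 0.22 [409. 212.] [ 0.523 -0.339  0.082]
top jar_red_cap 0.62 [443. 157.] [ 0.702 -0.474  0.006]
top jar_red_cap 0.54 [433. 183.] [ 0.619 -0.439  0.006]
top jar_white_cap 0.73 [434. 230.] [ 0.464 -0.436  0.006]
top dropper 0.43 [273. 191.] [0.605 0.084 0.   ]
top tape 0.67 [196. 251.] [0.416 0.333 0.   ]
top rail 0.96 [411. 208.] [ 0.538 -0.363  0.   ]
scene plaster_block 0.79 [361. 240.] [ 0.426 -0.006  0.   ]
scene plaster_block 0.78 [370. 213.] [ 0.455 -0.132  0.   ]
scene plaster_block 0.51 [324. 152.] [ 0.76  -0.345  0.   ]
scene tray 0.78 [382. 160.] [ 0.529 -0.374  0.032]
scene grip_post 0.83 [376. 158.] [ 0.528 -0.318  0.082]
scene jar_red_cap 0.77 [351. 140.] [ 0.703 -0.461  0.006]
scene jar_white_cap 0.85 [403. 165.] [ 0.459 -0.418  0.006]
scene dropper 0.62 [293. 239.] [0.617 0.101 0.   ]
scene tape 0.87 [305. 322.] [0.417 0.348 0.   ]
scene tape 0.72 [368. 150.] [ 0.619 -0.442  0.   ]
scene rail 0.75 [376. 166.] [ 0.548 -0.371  0.   ]
{'time': 0.9, 'qpos': array([ 1.127,  0.342,  1.524,  0.   ,  1.275, -0.146]), 'qvel': array([ 0.   , -0.001, -0.   ,  0.001,  0.   , -0.001]), 'joint_efforts': array([ -0.001, -43.111, -24.449,   0.072,   0.048,   0.   ]), 'tool_pos': array([0.154, 0.502, 0.227]), 'tool_rot': array([3.142, 0.   , 2.844]), 'contact_force': array([ 0.337, -0.266, -0.686]), 'torque': array([0.059, 0.024, 0.003]), 'grip_force': 0.0, 'opening': 0.09170549432786775}
```

```bash
python3 -c "
import cv2
a=cv2.imread('pics/top0.png')[90:290,160:480];cv2.imwrite('pics/topc.png',cv2.resize(a,None,fx=2.5,fy=2.5,interpolation=2))
a=cv2.imread('pics/scene0.png')[90:290,240:480];cv2.imwrite('pics/scc.png',cv2.resize(a,None,fx=3,fy=3,interpolation=2))"
```

```text
(no output)
```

View pics/topc.png

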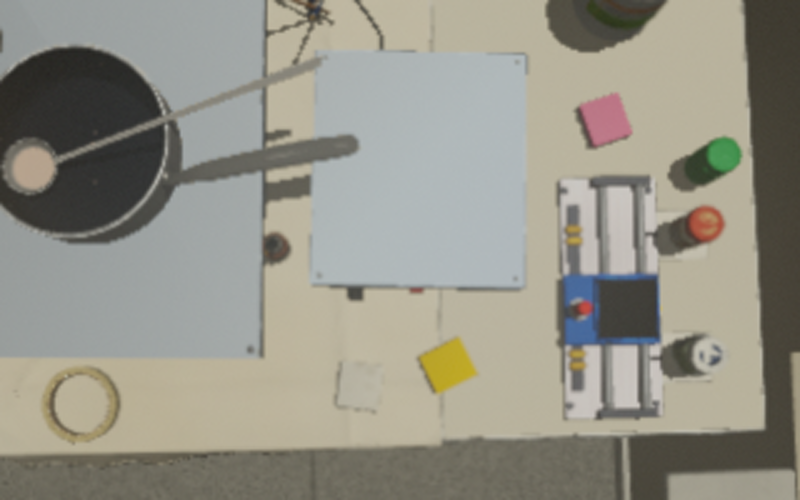

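View pics/scc.png

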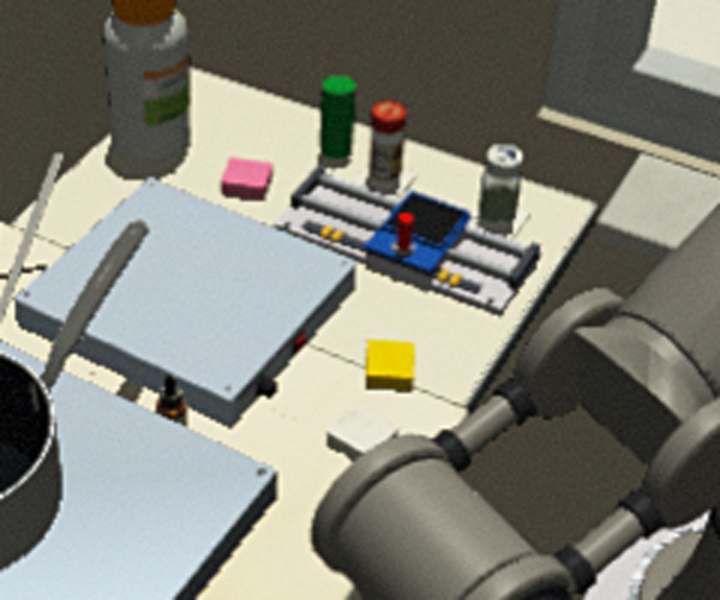

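The pictures show three block-like things in the top view: off-white at about (303,244), yellow at (339,236) and pink at (402,138). The off-white one fits the plaster block. The red-capped jar at (442,180) stands on the pad at the far (+world x) station. The green one at (449,152) is a look-alike off the rail, and the white jar is at (443,232).

Next I'll measure the block and carrier precisely.

```bash
cat > meas.py <<'E'
from h import *
np.set_printoptions(precision=4,suppress=True)
def pts(c,mask,d):
    P=[at_depth(c,u,v,d[v,u]) for v,u in zip(*np.nonzero(mask)) if d[v,u]>0]; return np.array(P)
def rect(P):
    (cx,cy),(w,h),a=cv2.minAreaRect(P[:,:2].astype(np.float32)); return np.round([cx,cy,w,h,a],4)
if __name__=="__main__":
  for c in ("top","scene"):
    im,d=read_camera(c); hsv=cv2.cvtColor(im,cv2.COLOR_BGR2HSV)
    print(c,"f",camera_params(c)["fx"],"cam",-np.array(camera_params(c)["R"]).T@camera_params(c)["t"])
    for q in ["plaster_block","tape","dropper","jar_red_cap","jar_white_cap","rail"]:
        for m in nets.masks_of(c,q)[:3]:
            P=pts(c,m["region"],d)
            if not len(P): continue
            zt=np.percentile(P[:,2],90); T=P[abs(P[:,2]-zt)<.006]
            print(q,round(m["conf"],2),m["box"],"n",len(T),"zt",zt.round(4),"med",np.median(T,0),rect(T), "zmin/max",P[:,2].min().round(3),P[:,2].max().round(3))
    blue=(abs(hsv[...,0].astype(int)-110)<12)&(hsv[...,1]>150)&(hsv[...,2]>60)
    n,l,s,ce=cv2.connectedComponentsWithStats(blue.astype(np.uint8)); i=1+s[1:,4].argmax(); print("blue",s[i])
    P=pts(c,l==i,d); print("blue",rect(P),np.percentile(P[:,2],[5,50,95]))
    for nme,m in (("red",((hsv[...,0]<8)|(hsv[...,0]>172))&(hsv[...,1]>150)&(hsv[...,2]>70)),("gold",(abs(hsv[...,0].astype(int)-22)<6)&(hsv[...,1]>140)&(hsv[...,2]>110))):
        n,l,s,ce=cv2.connectedComponentsWithStats(m.astype(np.uint8))
        for i in range(1,n):
            if s[i,4]>=4 and 340<ce[i][0]<470:
                P=pts(c,l==i,d); print(nme,ce[i],s[i,4],np.mean(P,0),P[:,2].max() if len(P) else 0)
E
python3 meas.py
```

```text
top f 445.0380198609798 cam [ 0.4685 -0.0384  1.4316]
plaster_block 0.73 [388.8, 130.1, 413.6, 150.8] n 237 zt 0.0259 med [ 0.7675 -0.3378  0.0231] [ 0.767  -0.3382  0.0577  0.0554 18.3701] zmin/max 0.001 0.031
plaster_block 0.53 [327.7, 221.0, 351.1, 244.0] n 234 zt 0.0262 med [ 0.4572 -0.1268  0.0232] [ 0.4557 -0.1258  0.0495  0.0582 25.0685] zmin/max 0.013 0.03
plaster_block 0.51 [297.7, 234.7, 314.7, 252.8] n 225 zt 0.026 med [ 0.4325 -0.0137  0.0234] [ 0.4318 -0.0135  0.053   0.0529 80.404 ] zmin/max 0.014 0.03
tape 0.86 [177.7, 235.3, 206.4, 265.6] n 187 zt 0.0281 med [0.4223 0.3514 0.0258] [ 0.418   0.343   0.0911  0.0938 12.7562] zmin/max -0.001 0.035
dropper 0.5 [266.3, 184.8, 277.0, 193.8] n 15 zt 0.0981 med [0.6075 0.0886 0.0996] [ 0.6077  0.0874  0.0093  0.0123 86.471 ] zmin/max 0.0 0.103
jar_red_cap 0.86 [434.5, 141.3, 455.1, 163.7] n 146 zt 0.1086 med [ 0.7039 -0.4655  0.1069] [ 0.7034 -0.4658  0.0408  0.0409  3.0902] zmin/max -0.0 0.113
jar_red_cap 0.67 [424.2, 171.8, 450.6, 195.1] n 137 zt 0.1149 med [ 0.618  -0.4376  0.1126] [ 0.6169 -0.4369  0.0379  0.04   88.3099] zmin/max -0.003 0.119
jar_white_cap 0.8 [426.9, 220.9, 453.9, 238.3] n 159 zt 0.1067 med [ 0.4615 -0.4353  0.1044] [ 0.4618 -0.4354  0.043   0.0421 88.2668] zmin/max -0.005 0.112Traceback (most recent call last):
  File "meas.py", line 13, in <module>
    P=pts(c,m["region"],d)
  File "meas.py", line 4, in pts
    P=[at_depth(c,u,v,d[v,u]) for v,u in zip(*np.nonzero(mask)) if d[v,u]>0]; return np.array(P)
       ~~~~~~~~^^^^^^^^^^^^^^
  File "h.py", line 10, in at_depth
    r,R,t=ray(c,u,v); return R.T@(r*d-t)
          ~~~^^^^^^^
  File "h.py", line 5, in ray
    p=camera_params(c);R=np.array(p["R"]);t=np.array(p["t"])
ValueError: time passes only in moves, steps and waits
```

```bash
cat > h.py <<'E'
import numpy as np,cv2,functools
from cell import robot, read_camera, camera_params, nets
from scipy.spatial.transform import Rotation as Ro
cp=functools.lru_cache(None)(camera_params)
def rays(c,uv):
    p=cp(c);K=np.array([[p["fx"],0,p["cx"]],[0,p["fy"],p["cy"]],[0,0,1.]])
    q=cv2.undistortPoints(np.asarray(uv,float).reshape(-1,1,2),K,np.array([p["k1"],0,0,0.]))[:,0]
    return np.c_[q,np.ones(len(q))],np.array(p["R"]),np.array(p["t"])
def at_depth(c,uv,d):
    r,R,t=rays(c,uv); return (r*np.asarray(d).reshape(-1,1)-t)@R
def at_z(c,u,v,z):
    r,R,t=rays(c,[[u,v]]); o=-R.T@t; w=r[0]@R; return o+w*(z-o[2])/w[2]
E
sed -i 's/^    P=\[at_depth.*/    v,u=np.nonzero(mask\&(d>0)); return at_depth(c,np.c_[u,v],d[v,u]) if len(u) else np.zeros((0,3))/' meas.py
python3 meas.py
```

```text
top f 445.0380198609798 cam [ 0.4685 -0.0384  1.4316]
plaster_block 0.65 [325.5, 225.9, 348.8, 243.4] n 217 zt 0.0264 med [ 0.4549 -0.1253  0.0234] [ 0.4557 -0.1257  0.0495  0.0581 24.9058] zmin/max -0.002 0.03
plaster_block 0.65 [428.1, 173.7, 448.9, 193.2] n 134 zt 0.1152 med [ 0.6182 -0.4355  0.1127] [ 0.6171 -0.4363  0.0386  0.0401 87.3513] zmin/max 0.002 0.122
plaster_block 0.59 [298.0, 235.4, 316.1, 254.6] n 233 zt 0.0265 med [ 0.4322 -0.0139  0.0237] [ 0.4328 -0.014   0.0535  0.055  80.8051] zmin/max -0.004 0.031
tape 0.78 [178.2, 237.5, 207.8, 266.3] n 220 zt 0.0284 med [0.4192 0.3441 0.0259] [ 0.4177  0.3425  0.0932  0.0935 14.0024] zmin/max -0.004 0.035
dropper 0.52 [262.8, 183.9, 278.8, 193.9] n 15 zt 0.0972 med [0.6075 0.0862 0.0986] [ 0.6078  0.0872  0.0092  0.0119 84.4574] zmin/max -0.005 0.105
jar_red_cap 0.74 [428.0, 171.6, 449.4, 194.2] n 122 zt 0.1152 med [ 0.6184 -0.4339  0.1128] [ 0.6174 -0.4345  0.0352  0.0406 84.6474] zmin/max 0.006 0.122
jar_red_cap 0.69 [386.1, 199.6, 424.1, 229.9] n 534 zt 0.0389 med [ 0.5219 -0.3369  0.0352] [ 0.5203 -0.3326  0.1226  0.0854 88.5573] zmin/max 0.023 0.086
jar_red_cap 0.61 [437.7, 142.1, 456.7, 169.4] n 139 zt 0.1086 med [ 0.7019 -0.4641  0.1066] [ 0.7031 -0.4644  0.041   0.0398 19.7934] zmin/max -0.003 0.114
jar_white_cap 0.75 [426.7, 219.8, 451.9, 236.3] n 140 zt 0.1063 med [ 0.4616 -0.4355  0.1048] [ 0.4608 -0.4358  0.0413  0.0396 43.0561] zmin/max -0.001 0.11
rail 0.69 [385.1, 159.4, 445.8, 260.0] n 1057 zt 0.0342 med [ 0.5214 -0.3386  0.0328] [ 0.5348 -0.339   0.3114  0.1449  8.3766] zmin/max -0.006 0.086Traceback (most recent call last):
  File "meas.py", line 18, in <module>
    n,l,s,ce=cv2.connectedComponentsWithStats(blue.astype(np.uint8)); i=1+s[1:,4].argmax(); print("blue",s[i])
                                                                          ~~~~~~~~~~~~~~^^
ValueError: attempt to get argmax of an empty sequence
```

```bash
cat > m2.py <<'E'
from meas import *
im=cv2.imread("pics/top0.png"); d=np.load("top_d.npy"); c="top"
hsv=cv2.cvtColor(im,cv2.COLOR_BGR2HSV).astype(int)
print("bluepix",hsv[213,388:394].tolist(),"red",hsv[213,394].tolist(),"gold",hsv[184,389].tolist())
g=cv2.cvtColor(im,cv2.COLOR_BGR2GRAY).astype(float)
def fit(mask,z,name,size=None):
    # hull of subsampled mask at known z
    v,u=np.nonzero(mask); r,R,t=rays(c,np.c_[u,v]); o=-R.T@t; w=r@R; P=o+w*((z-o[2])/w[:,2])[:,None]
    print(name,len(u),"cen",P.mean(0),rect(P)); return P
H,S,V=hsv[...,0],hsv[...,1],hsv[...,2]
win=np.zeros(im.shape[:2],bool); win[150:265,375:430]=1
def big(m):
    n,l,s,ce=cv2.connectedComponentsWithStats(m.astype(np.uint8)); return l==1+s[1:,4].argmax()
fit(big((abs(H-108)<15)&(S>150)&win),.035,"blue")
fit(big((V<60)&win&(np.indices(V.shape)[1]>395)&(np.indices(V.shape)[0]>195)&(np.indices(V.shape)[0]<230)),.034,"tray")
m=((H<8)|(H>172))&(S>140)&win; fit(m,.082,"post"); 
gm=(abs(H-22)<8)&(S>140)&(V>100)&win; 
n,l,s,ce=cv2.connectedComponentsWithStats(gm.astype(np.uint8))
for i in range(1,n): print("gold",s[i,4],ce[i],at_z(c,*ce[i],.02))
# rail z profile: high points of post, end blocks via depth
v,u=np.nonzero(win&(d>0)); P=at_depth(c,np.c_[u,v],d[v,u])
T=P[(P[:,2]>.075)&(P[:,2]<.095)]; print("post depth",len(T),T.mean(0))
T=P[(P[:,2]>.006)&(P[:,1]>-.42)]; print("rail depth rect",rect(T))
# block: bright mask inside window
w=np.zeros_like(win); w[230:258,292:320]=1
print(g[234:256:2,292:320:2].astype(int))
print(V[234:256:2,292:320:2]); print(S[234:256:2,292:320:2])
E
python3 m2.py
```

```text
bluepix [[12, 31, 82], [9, 63, 81], [6, 96, 88], [3, 143, 127], [2, 162, 170], [2, 164, 187]] red [3, 165, 190] gold [20, 82, 137]Traceback (most recent call last):
  File "m2.py", line 14, in <module>
    fit(big((abs(H-108)<15)&(S>150)&win),.035,"blue")
        ~~~^^^^^^^^^^^^^^^^^^^^^^^^^^^^^
  File "m2.py", line 13, in big
    n,l,s,ce=cv2.connectedComponentsWithStats(m.astype(np.uint8)); return l==1+s[1:,4].argmax()
                                                                               ~~~~~~~~~~~~~~^^
ValueError: attempt to get argmax of an empty sequence
```

```bash
sed -i 's/^print("bluepix".*/print("bluepix",hsv[206,386:400].tolist())/; s/(abs(H-108)<15)&(S>150)/(abs(H-108)<15)\&(S>110)/; s/(abs(H-22)<8)&(S>140)&(V>100)/(abs(H-22)<8)\&(S>70)\&(V>90)\&(np.indices(V.shape)[1]<396)/' m2.py; python3 m2.py
```

```text
bluepix [[109, 119, 135], [108, 132, 153], [108, 134, 154], [108, 135, 155], [108, 136, 156], [108, 134, 156], [108, 134, 156], [108, 135, 157], [108, 137, 155], [108, 137, 158], [108, 134, 154], [109, 112, 121], [109, 103, 114], [109, 69, 93]]
blue 126 cen [ 0.495  -0.2947  0.035 ] [ 0.4992 -0.295   0.0451  0.0454 10.0637]Traceback (most recent call last):
  File "m2.py", line 15, in <module>
    fit(big((V<60)&win&(np.indices(V.shape)[1]>395)&(np.indices(V.shape)[0]>195)&(np.indices(V.shape)[0]<230)),.034,"tray")
        ~~~^^^^^^^^^^^^^^^^^^^^^^^^^^^^^^^^^^^^^^^^^^^^^^^^^^^^^^^^^^^^^^^^^^^^^^^^^^^^^^^^^^^^^^^^^^^^^^^^^^^
  File "m2.py", line 13, in big
    n,l,s,ce=cv2.connectedComponentsWithStats(m.astype(np.uint8)); return l==1+s[1:,4].argmax()
                                                                               ~~~~~~~~~~~~~~^^
ValueError: attempt to get argmax of an empty sequence
```

```bash
sed -i 's/(S>110)/(S>60)/; s/V<60/V<90/' m2.py; python3 m2.py; python3 -c "
import cv2
a=cv2.imread('pics/top0.png')[155:265,375:465];cv2.imwrite('pics/rail.png',cv2.resize(a,None,fx=5.4,fy=5.4,interpolation=0))"
```

```text
bluepix [[109, 119, 135], [108, 132, 153], [108, 134, 154], [108, 135, 155], [108, 136, 156], [108, 134, 156], [108, 134, 156], [108, 135, 157], [108, 137, 155], [108, 137, 158], [108, 134, 154], [109, 112, 121], [109, 103, 114], [109, 69, 93]]
blue 426 cen [ 0.5199 -0.312   0.035 ] [ 0.5217 -0.3325  0.1204  0.0887 88.6267]
tray 537 cen [ 0.521  -0.3543  0.034 ] [ 0.5213 -0.3535  0.0746  0.0698 88.4432]
post 15 cen [ 0.5216 -0.2897  0.082 ] [ 0.5223 -0.2887  0.0123  0.0092 88.5337]
gold 43 [388.9535 183.4884] [ 0.6181 -0.2907  0.02  ]
gold 44 [390.5 233.5] [ 0.4582 -0.2897  0.02  ]
post depth 26 [ 0.5199 -0.2897  0.0822]
rail depth rect [ 0.5447 -0.332   0.1766  0.368  88.9869]
[[179 178 165 176 181 177 177 179 183 182 181 182 182 182]
 [180 176 150 177 177 174 172 176 176 173 176 182 182 182]
 [179 166 152 177 177 177 177 175 173 178 182 181 182 181]
 [178 156 162 176 178 178 179 179 178 180 178 181 181 181]
 [177 156 172 177 178 178 179 179 181 181 177 179 180 180]
 [179 156 174 176 177 179 179 177 178 181 182 181 181 180]
 [180 161 174 176 177 178 179 179 180 181 181 182 182 182]

[... 682 characters left out ...]
5 186 186 184 190 190 190]
 [186 151 181 182 183 184 184 185 185 183 182 190 190 189]
 [187 160 158 163 175 181 180 183 183 184 189 189 189 189]
 [187 186 182 181 187 167 176 172 165 172 188 190 190 190]]
[[40 40 37 35 34 37 37 38 38 39 37 38 38 38]
 [40 40 35 29 28 31 34 31 35 33 32 39 39 38]
 [41 41 31 29 29 31 29 32 33 31 30 38 39 38]
 [41 42 31 28 29 28 29 28 29 28 31 39 39 38]
 [39 41 29 28 29 29 29 29 29 27 32 40 40 38]
 [40 42 27 30 28 29 29 31 31 29 33 39 39 40]
 [38 40 28 28 29 28 28 29 29 30 34 39 39 40]
 [38 37 27 28 26 28 29 28 29 29 37 39 39 40]
 [41 35 30 28 28 29 28 29 29 31 39 40 40 39]
 [40 38 36 31 29 30 30 31 31 32 39 39 39 40]
 [40 40 39 39 40 41 41 39 39 39 39 40 40 40]]
```

View pics/rail.png

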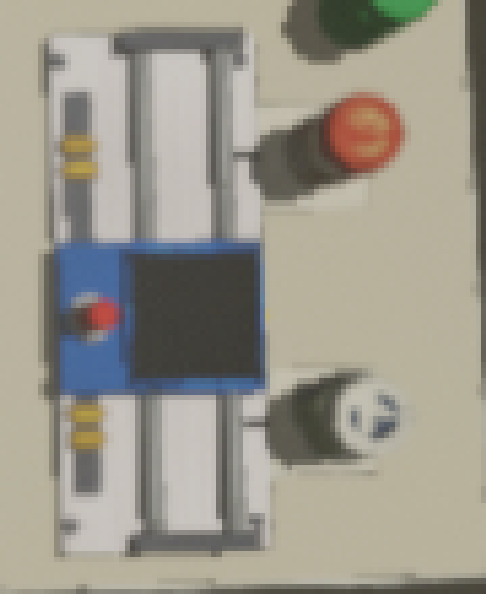

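The red cap is at the station with the gold ridges at (389,183), which is rail +y. The carrier is about 17 mm to the minus side, with the tray at about (0.521,-0.3535) and the post at (0.521,-0.290). Next is the block's exact outline.

```bash
cat > m3.py <<'E'
from h import *
np.set_printoptions(precision=4,suppress=True)
from scipy.optimize import minimize
ims=[read_camera("top")[0].astype(float) for _ in range(4)]
im=np.mean(ims,0); print("noise",np.std([i[245,306] for i in ims],0))
mx,mn=im.max(2),im.min(2); S=255*(mx-mn)/mx
win=S[228:262,286:326]; big=cv2.resize(win.astype(np.float32),None,fx=4,fy=4,interpolation=cv2.INTER_CUBIC)
m=big<34.5
n,l,s,ce=cv2.connectedComponentsWithStats(m.astype(np.uint8)); i=1+s[1:,4].argmax()
m=cv2.morphologyEx((l==i).astype(np.uint8),cv2.MORPH_OPEN,np.ones((13,13))); m=cv2.morphologyEx(m,cv2.MORPH_CLOSE,np.ones((9,9)))
v,u=np.nonzero(m); U=286+(u+.5)/4-.5; W=228+(v+.5)/4-.5
r,R,t=rays("top",np.c_[U,W]); o=-R.T@t; w=r@R; P=(o+w*((.022-o[2])/w[:,2])[:,None])[:,:2]
print("cen",P.mean(0),"area mm2",len(u)/16*(1.41/445)**2*1e6, cv2.minAreaRect(P.astype(np.float32)))
e,ev=np.linalg.eigh(np.cov(P.T)); print("std->side",np.sqrt(12*e),np.degrees(np.arctan2(ev[1],ev[0])))
E
python3 m3.py
```

```text
noise [0.433 0.5   0.5  ]
cen [ 0.433  -0.0127] area mm2 3020.049646509279 ((0.432748943567276, -0.012796647846698761), (0.05474186688661575, 0.0582084096968174), 80.47661590576172)
std->side [0.0532 0.0558] [-110.802  159.198]
```

```bash
cat > go.py <<'E'
from h import *
import sys
# args: x y z yawdeg ; prints row values from the present pose
s=robot.observe(); R=Ro.from_euler("xyz",s["tool_rot"]).as_matrix()
print("t",round(s["time"],2),"pos",s["tool_pos"].round(4),"rot",np.degrees(s["tool_rot"]).round(2),"F",s["contact_force"].round(2),"op",round(s["opening"],4),"grip",round(s["grip_force"],2))
for a in sys.argv[1:]:
    x,y,z,w=map(float,a.split(","))
    d=R.T@(np.array([x,y,z])-s["tool_pos"])/.75
    G=Ro.from_euler("xyz",[np.pi,0,np.radians(w)]).as_matrix()
    rv=Ro.from_matrix(R.T@G).as_rotvec()/(np.pi/4)
    print(a,"xyz",d.round(4),"r",rv.round(4))
E
python3 go.py 0.35,0.26,0.227,120 0.433,-0.013,0.2,80.5
python3 - <<'E'
from h import *
d=np.load('top_d.npy')
for u,v in((330,150),(330,195),(300,148),(240,220),(190,155)): print(u,v,at_depth("top",[[u,v]],[d[v,u]]).round(3))
E
```

```text
t 1.75 pos [0.154  0.5019 0.2267] rot [180.    -0.   162.94] F [-0.9   0.04 -0.22] op 0.0916 grip 0.0
0.35,0.26,0.227,120 xyz [-0.3445 -0.2317 -0.0004] r [ 1.000e-04 -1.000e-04  9.541e-01]
0.433,-0.013,0.2,80.5 xyz [-0.5571 -0.5472  0.0356] r [ 1.0000e-04 -1.0000e-04  1.8319e+00]
330 150 [[ 0.725 -0.103  0.053]]
330 195 [[ 0.583 -0.099  0.052]]
300 148 [[ 0.706 -0.012  0.194]]
240 220 [[0.512 0.181 0.059]]
190 155 [[0.718 0.335 0.061]]
```

Request:
step_arm --steps '[{"x": -0.345,"y": -0.232,"z": 0,"rz": 0.95,"claw": 1},{"x": -0.345,"y": -0.232,"z": 0,"rz": 0.95,"claw": 1},{"x": -0.345,"y": -0.232,"z": 0,"rz": 0.95,"claw": 1},{"x": -0.345,"y": -0.232,"z": 0,"rz": 0.95,"claw": 1},{"x": -0.345,"y": -0.232,"z": 0,"rz": 0.95,"claw": 1},{"x": -0.345,"y": -0.232,"z": 0,"rz": 0.95,"claw": 1},{"x": -0.557,"y": -0.547,"z": 0.03,"rz": 1,"claw": 1},{"x": -0.557,"y": -0.547,"z": 0.03,"rz": 1,"claw": 1},{"x": -0.557,"y": -0.547,"z": 0.03,"rz": 1,"claw": 1},{"x": -0.557,"y": -0.547,"z": 0.03,"rz": 1,"claw": 1},{"x": -0.557,"y": -0.547,"z": 0.03,"rz": 1,"claw": 1},{"x": -0.557,"y": -0.547,"z": 0.03,"rz": 1,"claw": 1}]'

```text
$.steps[0]: bad value
```

```bash
python3 go.py 0.433,-0.013,0.06,80.5
```

```text
t 1.75 pos [0.154  0.5019 0.2267] rot [180.    -0.   162.94] F [-0.9   0.04 -0.22] op 0.0916 grip 0.0
0.433,-0.013,0.06,80.5 xyz [-0.5571 -0.5472  0.2223] r [ 1.0000e-04 -1.0000e-04  1.8319e+00]
```

Request:
step_arm --steps '[{"x": -0.345,"y": -0.232,"z": 0.0,"rx": 0.0,"ry": 0.0,"rz": 0.95,"claw": 1.0},{"x": -0.345,"y": -0.232,"z": 0.0,"rx": 0.0,"ry": 0.0,"rz": 0.95,"claw": 1.0},{"x": -0.345,"y": -0.232,"z": 0.0,"rx": 0.0,"ry": 0.0,"rz": 0.95,"claw": 1.0},{"x": -0.345,"y": -0.232,"z": 0.0,"rx": 0.0,"ry": 0.0,"rz": 0.95,"claw": 1.0},{"x": -0.345,"y": -0.232,"z": 0.0,"rx": 0.0,"ry": 0.0,"rz": 0.95,"claw": 1.0},{"x": -0.345,"y": -0.232,"z": 0.0,"rx": 0.0,"ry": 0.0,"rz": 0.95,"claw": 1.0},{"x": -0.557,"y": -0.547,"z": 0.03,"rx": 0.0,"ry": 0.0,"rz": 1.0,"claw": 1.0},{"x": -0.557,"y": -0.547,"z": 0.03,"rx": 0.0,"ry": 0.0,"rz": 1.0,"claw": 1.0},{"x": -0.557,"y": -0.547,"z": 0.03,"rx": 0.0,"ry": 0.0,"rz": 1.0,"claw": 1.0},{"x": -0.557,"y": -0.547,"z": 0.03,"rx": 0.0,"ry": 0.0,"rz": 1.0,"claw": 1.0},{"x": -0.557,"y": -0.547,"z": 0.03,"rx": 0.0,"ry": 0.0,"rz": 1.0,"claw": 1.0},{"x": -0.557,"y": -0.547,"z": 0.03,"rx": 0.0,"ry": 0.0,"rz": 1.0,"claw": 1.0}]'

```text
time: 2.75
tool_pos: [0.4002, 0.0724, 0.2105]
tool_rot: [3.141, 0.0, 2.058]
contact_force: [1.1, 1.2, -0.6]
opening: 0.0919
grip_force: 0.0
```

```bash
python3 go.py 0.433,-0.013,0.06,80.5
```

```text
t 2.75 pos [0.4002 0.0724 0.2105] rot [1.7994e+02 2.0000e-02 1.1794e+02] F [ 1.12  1.17 -0.59] op 0.0919 grip 0.0
0.433,-0.013,0.06,80.5 xyz [-0.121  -0.015   0.2007] r [ 0.0013 -0.      0.8319]
```

Request:
step_arm --steps '[{"x": -0.121,"y": -0.015,"z": 0.02,"rx": 0.0,"ry": 0.0,"rz": 0.832,"claw": 1.0},{"x": -0.121,"y": -0.015,"z": 0.02,"rx": 0.0,"ry": 0.0,"rz": 0.832,"claw": 1.0},{"x": -0.121,"y": -0.015,"z": 0.02,"rx": 0.0,"ry": 0.0,"rz": 0.832,"claw": 1.0},{"x": -0.121,"y": -0.015,"z": 0.12,"rx": 0.0,"ry": 0.0,"rz": 0.832,"claw": 1.0},{"x": -0.121,"y": -0.015,"z": 0.17,"rx": 0.0,"ry": 0.0,"rz": 0.832,"claw": 1.0},{"x": -0.121,"y": -0.015,"z": 0.17,"rx": 0.0,"ry": 0.0,"rz": 0.832,"claw": 1.0},{"x": -0.121,"y": -0.015,"z": 0.17,"rx": 0.0,"ry": 0.0,"rz": 0.832,"claw": 1.0},{"x": -0.121,"y": -0.015,"z": 0.17,"rx": 0.0,"ry": 0.0,"rz": 0.832,"claw": 1.0}]'

```text
time: 3.42
tool_pos: [0.4319, -0.0109, 0.0824]
tool_rot: [-3.139, -0.0, 1.406]
contact_force: [-0.9, -0.3, 0.3]
opening: 0.0918
grip_force: 0.0
```

```bash
python3 -c "
from h import *
a=read_camera('top')[0];cv2.imwrite('pics/t2.png',cv2.resize(a[210:270,275:365],None,fx=8,fy=8,interpolation=2))";python3 go.py 0.433,-0.013,0.01,80.5
```

```text
t 3.47 pos [ 0.4332 -0.0111  0.0838] rot [179.96  -0.    80.59] F [ 0.28 -0.09  0.63] op 0.0918 grip 0.0
0.433,-0.013,0.01,80.5 xyz [-0.0026  0.0001  0.0984] r [ 0.0009 -0.0001  0.002 ]
```

View pics/t2.png

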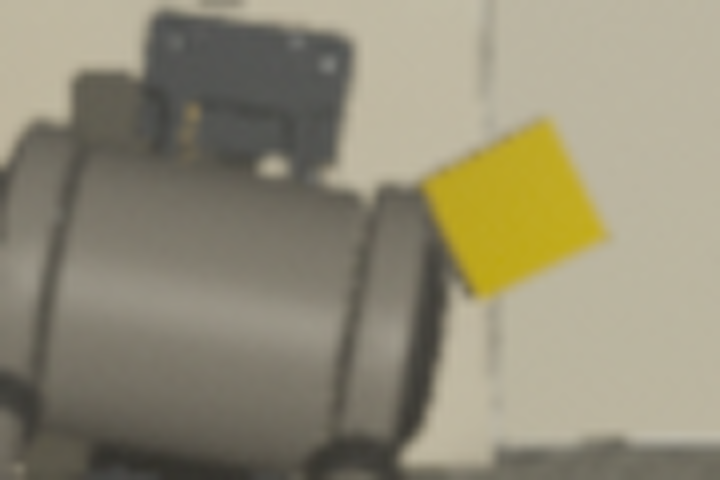

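The arm covers the block in the top view. The yellow look-alike, around (339,236), is clear of the gripper. I'll descend and grip.

Request:
step_arm --squeeze 20 --steps '[{"x": -0.002,"y": 0.0,"z": 0.05,"rx": 0.0,"ry": 0.0,"rz": 0.0,"claw": 1.0},{"x": -0.002,"y": 0.0,"z": 0.08,"rx": 0.0,"ry": 0.0,"rz": 0.0,"claw": 1.0},{"x": -0.002,"y": 0.0,"z": 0.098,"rx": 0.0,"ry": 0.0,"rz": 0.0,"claw": 1.0},{"x": -0.002,"y": 0.0,"z": 0.098,"rx": 0.0,"ry": 0.0,"rz": 0.0,"claw": 1.0},{"x": -0.002,"y": 0.0,"z": 0.098,"rx": 0.0,"ry": 0.0,"rz": 0.0,"claw": 0.2},{"x": -0.002,"y": 0.0,"z": 0.098,"rx": 0.0,"ry": 0.0,"rz": 0.0,"claw": 0.0},{"x": -0.002,"y": 0.0,"z": 0.098,"rx": 0.0,"ry": 0.0,"rz": 0.0,"claw": 0.0},{"x": -0.002,"y": 0.0,"z": 0.098,"rx": 0.0,"ry": 0.0,"rz": 0.0,"claw": 0.0},{"x": -0.002,"y": 0.0,"z": 0.098,"rx": 0.0,"ry": 0.0,"rz": 0.0,"claw": 0.0}]'

```text
time: 4.22
tool_pos: [0.4329, -0.0126, 0.0102]
tool_rot: [3.14, -0.0, 1.405]
contact_force: [-0.2, 0.5, 0.1]
opening: 0.063
grip_force: 0.0
```

```bash
python3 go.py 0.433,-0.013,0.15,80.5 0.521,-0.353,0.15,89
```

```text
t 4.22 pos [ 0.4329 -0.0126  0.0102] rot [179.89  -0.    80.51] F [-0.16  0.47  0.15] op 0.063 grip 0.0
0.433,-0.013,0.15,80.5 xyz [-0.0005  0.0006 -0.1863] r [ 0.0025 -0.      0.0001]
0.521,-0.353,0.15,89 xyz [-0.4283  0.1911 -0.186 ] r [ 0.0025  0.0002 -0.1888]
```

Request:
step_arm --squeeze 20 --steps '[{"x": 0.0,"y": 0.0,"z": 0.0,"rx": 0.0,"ry": 0.0,"rz": 0.0,"claw": 0.0},{"x": 0.0,"y": 0.0,"z": 0.0,"rx": 0.0,"ry": 0.0,"rz": 0.0,"claw": 0.0},{"x": 0.0,"y": 0.0,"z": 0.0,"rx": 0.0,"ry": 0.0,"rz": 0.0,"claw": 0.0},{"x": 0.0,"y": 0.0,"z": 0.0,"rx": 0.0,"ry": 0.0,"rz": 0.0,"claw": 0.0},{"x": 0.0,"y": 0.0,"z": 0.0,"rx": 0.0,"ry": 0.0,"rz": 0.0,"claw": 0.0}]'

```text
time: 4.63
tool_pos: [0.4328, -0.0126, 0.01]
tool_rot: [3.14, -0.0, 1.405]
contact_force: [-1.0, 0.4, 7.6]
opening: 0.0578
grip_force: 20.0
```

The block is gripped at 57.8 mm, matching its 58 mm side. Next I'll lift it and carry it over.

Request:
step_arm --steps '[{"x": 0.0,"y": 0.0,"z": -0.03,"rx": 0.0,"ry": 0.0,"rz": 0.0,"claw": 0.0},{"x": 0.0,"y": 0.0,"z": -0.08,"rx": 0.0,"ry": 0.0,"rz": 0.0,"claw": 0.0},{"x": -0.03,"y": 0.01,"z": -0.13,"rx": 0.0,"ry": 0.0,"rz": -0.02,"claw": 0.0},{"x": -0.07,"y": 0.03,"z": -0.16,"rx": 0.0,"ry": 0.0,"rz": -0.05,"claw": 0.0},{"x": -0.12,"y": 0.05,"z": -0.186,"rx": 0.0,"ry": 0.0,"rz": -0.07,"claw": 0.0},{"x": -0.17,"y": 0.075,"z": -0.186,"rx": 0.0,"ry": 0.0,"rz": -0.09,"claw": 0.0},{"x": -0.22,"y": 0.1,"z": -0.186,"rx": 0.0,"ry": 0.0,"rz": -0.11,"claw": 0.0},{"x": -0.27,"y": 0.12,"z": -0.186,"rx": 0.0,"ry": 0.0,"rz": -0.13,"claw": 0.0},{"x": -0.32,"y": 0.145,"z": -0.186,"rx": 0.0,"ry": 0.0,"rz": -0.15,"claw": 0.0},{"x": -0.36,"y": 0.165,"z": -0.186,"rx": 0.0,"ry": 0.0,"rz": -0.17,"claw": 0.0},{"x": -0.4,"y": 0.18,"z": -0.186,"rx": 0.0,"ry": 0.0,"rz": -0.189,"claw": 0.0},{"x": -0.428,"y": 0.191,"z": -0.186,"rx": 0.0,"ry": 0.0,"rz": -0.189,"claw": 0.0}]'

```text
time: 5.63
tool_pos: [0.5203, -0.3557, 0.148]
tool_rot: [-3.141, 0.0, 1.553]
contact_force: [0.2, 0.6, -1.1]
opening: 0.0579
grip_force: 20.0
```

```bash
python3 - <<'E'
from h import *
for c,w in (("scene",(110,220,320,440)),("top",(150,270,370,460))):
    a=read_camera(c)[0]; cv2.imwrite(f"pics/c_{c}.png",cv2.resize(a[w[0]:w[1],w[2]:w[3]],None,fx=5,fy=5,interpolation=2))
E
python3 go.py 0.521,-0.353,0.06,89 0.521,-0.353,0.045,89
```

```text
t 5.73 pos [ 0.5201 -0.3562  0.1477] rot [-1.7998e+02  3.0000e-02  8.8810e+01] F [ 0.14  0.11 -2.26] op 0.0577 grip 19.98
0.521,-0.353,0.06,89 xyz [0.0044 0.0011 0.1169] r [-0.0005  0.0006 -0.0043]
0.521,-0.353,0.045,89 xyz [0.0044 0.0011 0.1369] r [-0.0005  0.0006 -0.0043]
```

View pics/c_scene.png

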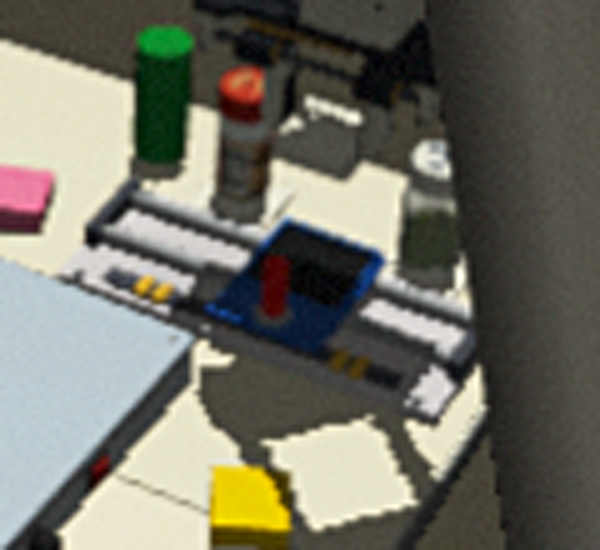

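The scene crop shows the block held level, in shadow at crop (310,135), over an undisturbed rail, with both jars standing. I'll lower it.

Request:
step_arm --steps '[{"x": 0.004,"y": 0.001,"z": 0.03,"rx": 0.0,"ry": 0.0,"rz": 0.0,"claw": 0.0},{"x": 0.004,"y": 0.001,"z": 0.06,"rx": 0.0,"ry": 0.0,"rz": 0.0,"claw": 0.0},{"x": 0.004,"y": 0.001,"z": 0.09,"rx": 0.0,"ry": 0.0,"rz": 0.0,"claw": 0.0},{"x": 0.004,"y": 0.001,"z": 0.11,"rx": 0.0,"ry": 0.0,"rz": 0.0,"claw": 0.0},{"x": 0.004,"y": 0.001,"z": 0.12,"rx": 0.0,"ry": 0.0,"rz": 0.0,"claw": 0.0},{"x": 0.004,"y": 0.001,"z": 0.127,"rx": 0.0,"ry": 0.0,"rz": 0.0,"claw": 0.0},{"x": 0.004,"y": 0.001,"z": 0.132,"rx": 0.0,"ry": 0.0,"rz": 0.0,"claw": 0.0},{"x": 0.004,"y": 0.001,"z": 0.135,"rx": 0.0,"ry": 0.0,"rz": 0.0,"claw": 0.0},{"x": 0.004,"y": 0.001,"z": 0.135,"rx": 0.0,"ry": 0.0,"rz": 0.0,"claw": 0.0},{"x": 0.004,"y": 0.001,"z": 0.135,"rx": 0.0,"ry": 0.0,"rz": 0.0,"claw": 0.0}]'

```text
time: 6.57
tool_pos: [0.5217, -0.35, 0.0484]
tool_rot: [3.141, 0.001, 1.553]
contact_force: [0.8, -0.1, -1.2]
opening: 0.0576
grip_force: 20.0
```

```bash
python3 - <<'E'
from h import *
a=read_camera("scene")[0]; b=read_camera("top")[0]
A=cv2.resize(a[110:210,340:440],(390,390),interpolation=2);B=cv2.resize(b[165:255,370:460],(390,390),interpolation=2)
cv2.imwrite("pics/low.png",np.hstack([A,B]))
E
python3 go.py 0.521,-0.353,0.042,89
```

```text
t 6.67 pos [ 0.5217 -0.35    0.0484] rot [1.7994e+02 5.0000e-02 8.9000e+01] F [ 0.71 -0.19 -1.48] op 0.0578 grip 19.98
0.521,-0.353,0.042,89 xyz [-0.004  -0.0009  0.0085] r [0.0014 0.001  0.    ]
```

View pics/low.png

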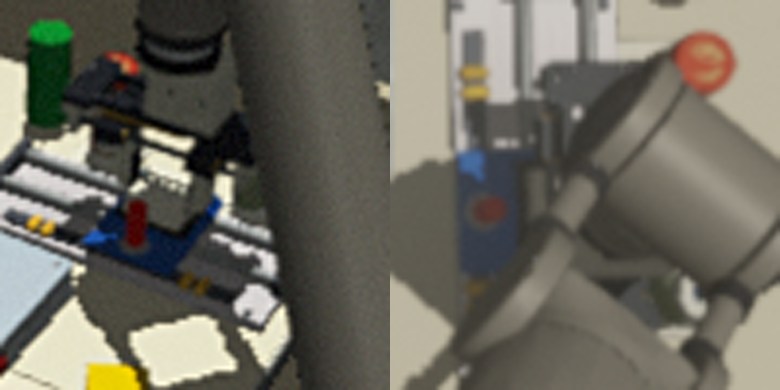

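The block hovers between the fingers over the tray, at crop-left (170,205), with the post and jars clear. Now the last 6.5 mm, slowly.

Request:
step_arm --steps '[{"x": -0.004,"y": -0.001,"z": 0.002,"rx": 0.0,"ry": 0.0,"rz": 0.0,"claw": 0.0},{"x": -0.004,"y": -0.001,"z": 0.004,"rx": 0.0,"ry": 0.0,"rz": 0.0,"claw": 0.0},{"x": -0.004,"y": -0.001,"z": 0.006,"rx": 0.0,"ry": 0.0,"rz": 0.0,"claw": 0.0},{"x": -0.004,"y": -0.001,"z": 0.007,"rx": 0.0,"ry": 0.0,"rz": 0.0,"claw": 0.0},{"x": -0.004,"y": -0.001,"z": 0.008,"rx": 0.0,"ry": 0.0,"rz": 0.0,"claw": 0.0},{"x": -0.004,"y": -0.001,"z": 0.008,"rx": 0.0,"ry": 0.0,"rz": 0.0,"claw": 0.0}]'

```text
time: 7.17
tool_pos: [0.5205, -0.3527, 0.0421]
tool_rot: [3.141, 0.0, 1.553]
contact_force: [-1.5, 0.6, 4.3]
opening: 0.0581
grip_force: 20.0
```

Request:
step_arm --steps '[{"x": 0.0,"y": 0.0,"z": 0.0,"rx": 0.0,"ry": 0.0,"rz": 0.0,"claw": 0.35},{"x": 0.0,"y": 0.0,"z": 0.0,"rx": 0.0,"ry": 0.0,"rz": 0.0,"claw": 0.5},{"x": 0.0,"y": 0.0,"z": 0.0,"rx": 0.0,"ry": 0.0,"rz": 0.0,"claw": 0.7},{"x": 0.0,"y": 0.0,"z": 0.0,"rx": 0.0,"ry": 0.0,"rz": 0.0,"claw": 0.7},{"x": 0.0,"y": 0.0,"z": -0.01,"rx": 0.0,"ry": 0.0,"rz": 0.0,"claw": 0.7},{"x": 0.0,"y": 0.0,"z": -0.05,"rx": 0.0,"ry": 0.0,"rz": 0.0,"claw": 0.7},{"x": 0.0,"y": 0.0,"z": -0.1,"rx": 0.0,"ry": 0.0,"rz": 0.0,"claw": 0.7},{"x": 0.0,"y": 0.0,"z": -0.14,"rx": 0.0,"ry": 0.0,"rz": 0.0,"claw": 0.7},{"x": 0.0,"y": 0.0,"z": -0.14,"rx": 0.0,"ry": 0.0,"rz": 0.0,"claw": 0.7}]'

```text
time: 7.92
tool_pos: [0.5233, -0.355, 0.1544]
tool_rot: [3.132, 0.008, 1.553]
contact_force: [0.8, -0.8, 0.8]
opening: 0.0781
grip_force: 0.0
```

```bash
python3 - <<'E'
from h import *
a=read_camera("scene")[0]; b=read_camera("top")[0]
A=cv2.resize(a[110:210,340:440],(390,390),interpolation=2);B=cv2.resize(b[165:255,370:460],(390,390),interpolation=2)
cv2.imwrite("pics/low2.png",np.hstack([A,B]))
E
python3 go.py 0.521,-0.290,0.15,89 0.521,-0.29,0.15,0 0.521,-0.29,0.15,180
```

```text
t 8.02 pos [ 0.5211 -0.3532  0.1485] rot [1.7984e+02 1.3000e-01 8.9010e+01] F [ 0.16 -0.46 -0.18] op 0.0779 grip 0.0
0.521,-0.290,0.15,89 xyz [ 0.0842 -0.0016 -0.0022] r [0.0036 0.0029 0.0002]
0.521,-0.29,0.15,0 xyz [ 0.0842 -0.0016 -0.0022] r [ 5.1000e-03 -5.0000e-04  1.9779e+00]
0.521,-0.29,0.15,180 xyz [ 0.0842 -0.0016 -0.0022] r [ 5.0000e-04  5.1000e-03 -2.0221e+00]
```

View pics/low2.png

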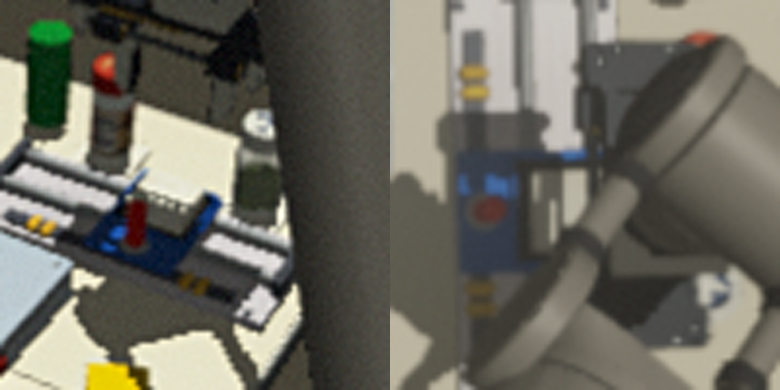

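The block lies in the tray, released, at crop-left (180,220), and the jars are standing. Next I'll pinch the post.

Request:
step_arm --squeeze 15 --steps '[{"x": 0.042,"y": -0.001,"z": 0.0,"rx": 0.0,"ry": 0.0,"rz": 0.0,"claw": 0.7},{"x": 0.084,"y": -0.001,"z": 0.0,"rx": 0.0,"ry": 0.0,"rz": 0.0,"claw": 0.5},{"x": 0.084,"y": -0.001,"z": 0.0,"rx": 0.0,"ry": 0.0,"rz": 0.0,"claw": 0.3},{"x": 0.084,"y": -0.001,"z": 0.04,"rx": 0.0,"ry": 0.0,"rz": 0.0,"claw": 0.3},{"x": 0.084,"y": -0.001,"z": 0.08,"rx": 0.0,"ry": 0.0,"rz": 0.0,"claw": 0.3},{"x": 0.084,"y": -0.001,"z": 0.115,"rx": 0.0,"ry": 0.0,"rz": 0.0,"claw": 0.3},{"x": 0.084,"y": -0.001,"z": 0.125,"rx": 0.0,"ry": 0.0,"rz": 0.0,"claw": 0.2},{"x": 0.084,"y": -0.001,"z": 0.125,"rx": 0.0,"ry": 0.0,"rz": 0.0,"claw": 0.0},{"x": 0.084,"y": -0.001,"z": 0.125,"rx": 0.0,"ry": 0.0,"rz": 0.0,"claw": -0.3},{"x": 0.084,"y": -0.001,"z": 0.125,"rx": 0.0,"ry": 0.0,"rz": 0.0,"claw": -0.5},{"x": 0.084,"y": -0.001,"z": 0.125,"rx": 0.0,"ry": 0.0,"rz": 0.0,"claw": -0.7},{"x": 0.084,"y": -0.001,"z": 0.125,"rx": 0.0,"ry": 0.0,"rz": 0.0,"claw": -0.8}]'

```text
time: 9.02
tool_pos: [0.5216, -0.2903, 0.0543]
tool_rot: [3.139, 0.001, 1.553]
contact_force: [0.2, 0.5, -0.1]
opening: 0.0264
grip_force: 0.0
```

Request:
step_arm --squeeze 15 --steps '[{"x": 0.0,"y": 0.0,"z": 0.0,"rx": 0.0,"ry": 0.0,"rz": 0.0,"claw": -0.8},{"x": 0.0,"y": 0.0,"z": 0.0,"rx": 0.0,"ry": 0.0,"rz": 0.0,"claw": -0.8},{"x": 0.0,"y": 0.0,"z": 0.0,"rx": 0.0,"ry": 0.0,"rz": 0.0,"claw": -0.8},{"x": 0.0,"y": 0.0,"z": 0.0,"rx": 0.0,"ry": 0.0,"rz": 0.0,"claw": -0.8},{"x": 0.0,"y": 0.0,"z": 0.0,"rx": 0.0,"ry": 0.0,"rz": 0.0,"claw": -0.8},{"x": 0.0,"y": 0.0,"z": 0.0,"rx": 0.0,"ry": 0.0,"rz": 0.0,"claw": -0.8}]'

```text
time: 9.52
tool_pos: [0.5214, -0.2901, 0.0538]
tool_rot: [3.14, 0.001, 1.553]
contact_force: [-0.2, 1.1, 5.6]
opening: 0.0176
grip_force: 15.0
```

```bash
python3 go.py 0.618,-0.2909,0.055,89
```

```text
t 9.52 pos [ 0.5214 -0.2901  0.0538] rot [1.7991e+02 6.0000e-02 8.9000e+01] F [-0.18  1.07  5.56] op 0.0176 grip 15.0
0.618,-0.2909,0.055,89 xyz [ 0.0012  0.1288 -0.0013] r [0.002  0.0013 0.0001]
```

Request:
step_arm --steps '[{"x": 0.0,"y": 0.005,"z": 0.0,"rx": 0.0,"ry": 0.0,"rz": 0.0,"claw": -0.8},{"x": 0.0,"y": 0.013,"z": 0.0,"rx": 0.0,"ry": 0.0,"rz": 0.0,"claw": -0.8},{"x": 0.0,"y": 0.023,"z": 0.0,"rx": 0.0,"ry": 0.0,"rz": 0.0,"claw": -0.8},{"x": 0.0,"y": 0.034,"z": 0.0,"rx": 0.0,"ry": 0.0,"rz": 0.0,"claw": -0.8},{"x": 0.0,"y": 0.045,"z": 0.0,"rx": 0.0,"ry": 0.0,"rz": 0.0,"claw": -0.8},{"x": 0.0,"y": 0.056,"z": 0.0,"rx": 0.0,"ry": 0.0,"rz": 0.0,"claw": -0.8},{"x": 0.0,"y": 0.067,"z": 0.0,"rx": 0.0,"ry": 0.0,"rz": 0.0,"claw": -0.8},{"x": 0.0,"y": 0.078,"z": 0.0,"rx": 0.0,"ry": 0.0,"rz": 0.0,"claw": -0.8},{"x": 0.0,"y": 0.087,"z": 0.0,"rx": 0.0,"ry": 0.0,"rz": 0.0,"claw": -0.8},{"x": 0.0,"y": 0.094,"z": 0.0,"rx": 0.0,"ry": 0.0,"rz": 0.0,"claw": -0.8},{"x": 0.0,"y": 0.1,"z": 0.0,"rx": 0.0,"ry": 0.0,"rz": 0.0,"claw": -0.8},{"x": 0.0,"y": 0.1,"z": 0.0,"rx": 0.0,"ry": 0.0,"rz": 0.0,"claw": -0.8}]'

```text
time: 10.52
tool_pos: [0.597, -0.2907, 0.0539]
tool_rot: [3.14, 0.0, 1.554]
contact_force: [2.1, 1.9, 5.7]
opening: 0.0175
grip_force: 15.0
```

```bash
python3 go.py 0.618,-0.2916,0.055,89
```

```text
t 10.52 pos [ 0.597  -0.2907  0.0539] rot [1.7989e+02 1.0000e-02 8.9020e+01] F [2.08 1.91 5.71] op 0.0175 grip 15.0
0.618,-0.2916,0.055,89 xyz [-0.0007  0.028  -0.0015] r [0.0024 0.0002 0.0005]
```

Request:
step_arm --squeeze 25 --steps '[{"x": 0.0,"y": 0.004,"z": 0.0,"rx": 0.0,"ry": 0.0,"rz": 0.0,"claw": -0.8},{"x": 0.0,"y": 0.009,"z": 0.0,"rx": 0.0,"ry": 0.0,"rz": 0.0,"claw": -0.8},{"x": 0.0,"y": 0.014,"z": 0.0,"rx": 0.0,"ry": 0.0,"rz": 0.0,"claw": -0.8},{"x": 0.0,"y": 0.019,"z": 0.0,"rx": 0.0,"ry": 0.0,"rz": 0.0,"claw": -0.8},{"x": 0.0,"y": 0.024,"z": 0.0,"rx": 0.0,"ry": 0.0,"rz": 0.0,"claw": -0.8},{"x": 0.0,"y": 0.028,"z": 0.0,"rx": 0.0,"ry": 0.0,"rz": 0.0,"claw": -0.8},{"x": 0.0,"y": 0.028,"z": 0.0,"rx": 0.0,"ry": 0.0,"rz": 0.0,"claw": -0.8},{"x": 0.0,"y": 0.028,"z": 0.0,"rx": 0.0,"ry": 0.0,"rz": 0.0,"claw": -0.8}]'

```text
time: 11.18
tool_pos: [0.6186, -0.2908, 0.0538]
tool_rot: [3.138, 0.0, 1.554]
contact_force: [4.8, 3.0, 3.2]
opening: 0.0175
grip_force: 25.0
```

```bash
python3 go.py
```

```text
t 11.18 pos [ 0.6186 -0.2908  0.0538] rot [1.7979e+02 1.0000e-02 8.9020e+01] F [4.79 2.96 3.18] op 0.0175 grip 25.01
```

The force reads +4.8 N forward, so the detent is drawing the carrier a little further on. I'll nudge 1.5 mm and check.

Request:
step_arm --steps '[{"x": 0.0,"y": 0.002,"z": 0.0,"rx": 0.0,"ry": 0.0,"rz": 0.0,"claw": -0.8},{"x": 0.0,"y": 0.002,"z": 0.0,"rx": 0.0,"ry": 0.0,"rz": 0.0,"claw": -0.8},{"x": 0.0,"y": 0.002,"z": 0.0,"rx": 0.0,"ry": 0.0,"rz": 0.0,"claw": -0.8}]'

```text
time: 11.43
tool_pos: [0.6189, -0.2908, 0.0538]
tool_rot: [3.14, -0.0, 1.554]
contact_force: [1.3, 2.6, 6.5]
opening: 0.0174
grip_force: 25.0
```

Request:
step_arm --steps '[{"x": 0.0,"y": 0.0,"z": 0.0,"rx": 0.0,"ry": 0.0,"rz": 0.0,"claw": -0.5},{"x": 0.0,"y": 0.0,"z": 0.0,"rx": 0.0,"ry": 0.0,"rz": 0.0,"claw": -0.2},{"x": 0.0,"y": 0.0,"z": 0.0,"rx": 0.0,"ry": 0.0,"rz": 0.0,"claw": 0.1},{"x": 0.0,"y": 0.0,"z": 0.0,"rx": 0.0,"ry": 0.0,"rz": 0.0,"claw": 0.1},{"x": 0.0,"y": 0.0,"z": -0.03,"rx": 0.0,"ry": 0.0,"rz": 0.0,"claw": 0.1},{"x": 0.0,"y": 0.0,"z": -0.08,"rx": 0.0,"ry": 0.0,"rz": 0.0,"claw": 0.1},{"x": 0.0,"y": 0.0,"z": -0.13,"rx": 0.0,"ry": 0.0,"rz": 0.0,"claw": 0.1},{"x": 0.03,"y": -0.05,"z": -0.18,"rx": 0.0,"ry": 0.0,"rz": 0.0,"claw": 0.1},{"x": 0.08,"y": -0.1,"z": -0.2,"rx": 0.0,"ry": 0.0,"rz": 0.0,"claw": 0.1},{"x": 0.12,"y": -0.14,"z": -0.2,"rx": 0.0,"ry": 0.0,"rz": 0.0,"claw": 0.1},{"x": 0.17,"y": -0.18,"z": -0.2,"rx": 0.0,"ry": 0.0,"rz": 0.0,"claw": 0.1},{"x": 0.21,"y": -0.21,"z": -0.2,"rx": 0.0,"ry": 0.0,"rz": 0.0,"claw": 0.1}]'

```text
time: 12.43
tool_pos: [0.48, -0.1535, 0.2026]
tool_rot: [3.141, 0.0, 1.552]
contact_force: [0.6, 1.0, 0.7]
opening: 0.0504
grip_force: 0.0
```

```bash
python3 - <<'E'
from meas import *
a=read_camera("scene")[0]; b,d=read_camera("top")
A=cv2.resize(a[110:210,340:440],(390,390),interpolation=2);B=cv2.resize(b[150:250,370:470],(390,390),interpolation=2)
cv2.imwrite("pics/end.png",np.hstack([A,B]))
v,u=np.nonzero(d>0); P=at_depth("top",np.c_[u,v],d[v,u])
w=(P[:,0]>.45)&(P[:,0]<.72)&(P[:,1]>-.41)&(P[:,1]<-.27)
T=P[w&(P[:,2]>.07)&(P[:,2]<.095)]; print("post",len(T),T.mean(0))
T=P[w&(P[:,2]>.045)&(P[:,2]<.066)&(P[:,1]<-.31)]; print("block",len(T),T.mean(0),rect(T),np.percentile(T[:,2],[5,50,95]))
E
python3 go.py
```

```text
post 27 [ 0.6171 -0.29    0.0805]
block 333 [ 0.6142 -0.3517  0.0537] [ 0.6105 -0.3524  0.0558  0.0659 89.9575] [0.0484 0.0539 0.0584]
t 12.53 pos [ 0.477  -0.1498  0.2017] rot [-179.73   -0.18   89.14] F [ 0.49 -0.24 -0.57] op 0.0508 grip 0.0
```

View pics/end.png

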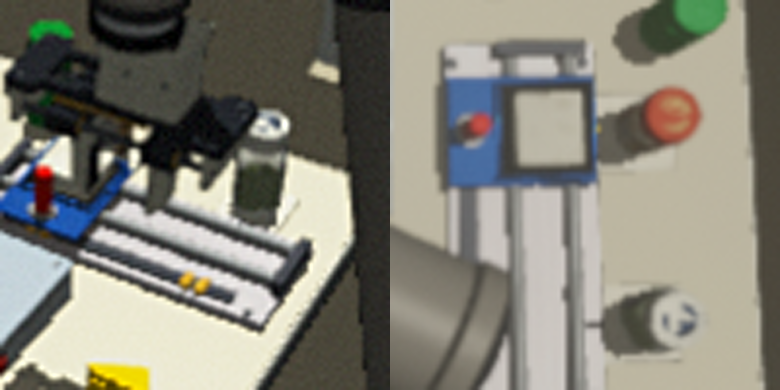

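The final view shows the block flat and centred in the tray at crop-right (550,128), the carrier beside the red jar, both jars in place, and the gripper clear. Handing in.

```bash
python3 -c "
from cell import robot
print(robot.hand_in())"
```

```text
the job is handed in; nothing more can be done
None
```

I set the plaster block flat in the tray between the stations, then moved the carrier into the red-capped jar's detent, let go and handed the job in at about 12.5 s; the hand-in gave no verdict, but the last top-camera measurement showed the carrier within about 1 mm of the station's centre and both jars still standing.

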